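Set up the bottle roller for a batch of jars

TASK

Run the batch of jars lying in the rack in front of the bottle roller; the rack at the back of the bench is for later, so leave its jars alone. Move the roller's loose idler out of the outer slots and lower it gently into the slot pair for this batch (the pair nearest the drive roller for small jars, the middle pair for large ones) until both axle ends sit fully home, then lay every jar of the batch lengthwise on the two rollers. When all are lying there, start the machine by turning its knob clockwise until it clicks over to on, and leave the other glassware standing where it is.

Things in the scene. Friction and masses are not known exactly. Their poses are not given: they have to be found in the camera images.
- mill: bench-top bottle roller, fixed on the bench. Origin: centre of the underside of its roller bed; own y runs along the rollers, own x across them, away from the robot, z up. Grey base plate 12 mm thick, x -68 to +50 mm, y -156 to 166 mm. Two aluminium end plates, 8 mm thick, middles at y = -152 and +152 mm, tops 63 mm high. White drive housing at y 166 to 256 mm, 68 mm high
- small_lane (a point): where the axis of a small jar rests when the idler is in the near pair: middle of that lane, at mill x = +12 mm, y = 0, z = 70.8 mm; jars may lie anywhere along mill y between the end plates (inner faces at y = -148 and +148 mm). With the idler in the middle pair a small jar falls through between the rollers
- large_lane (a point): the same for a large jar with the idler in the middle pair: mill x = +2 mm, y = 0, z = 70.8 mm
- near_seat (a point): on the mill, midway between the two slots of the near pair (nearest the drive roller, for small jars), at the height of a seated idler's axis: mill x = -11 mm, z = 50 mm. Each slot is cut in an end plate, open at the top, 10 mm wide, 17 mm deep, its floor at z = 46 mm, its mouth rounded 5 mm
- middle_seat (a point): the same for the middle pair (for large jars), mill x = -31 mm. The fixed drive roller (black rubber, 14 mm diameter, 290 mm long, along the mill's y; it does not turn) has its axis at mill x = +35 mm, z = 50 mm
- idler: loose idler roller, black rubber, 14 mm diameter, 290 mm long, with a steel axle stub of 8 mm diameter and 16 mm length at each end, about 250 g. Origin at its middle on its axis, own y along the axis; it may turn about it. Starts seated in the outer pair of slots (alike, for bigger bottles; mill x = -51 mm), free to be lifted straight up
- idler_end_a (a point): on the idler's axis, 152 mm from its middle towards own +y: the part of the axle that lies in an end plate's slot
- idler_end_b (a point): the same at the other end, own -y
- start_knob (a joint): start switch, rad: 0 = off (as found), 1.4 = on; grows clockwise seen from above. It springs back to off if let go before about 0.7 and clicks over to on by itself beyond that; about 0.12 N m at most
- start_knob_grip (a point): on the knob's axis (mill x = -15 mm, y = 211 mm) at mid height of its bar grip. The bar is 40 mm long (own x; along the mill's x when off), 12 mm wide, 24 mm high, black, standing on the housing's top, its top 12 mm above this point
- rack_small: low grey plastic rack 85 x 300 mm for the small jars: base 4 mm thick and two rails along its own y, 16 mm high, at own x +/-20 to 22.5 mm, in which the jars lie end to end, axes 29 mm above the bench; end walls 18 mm high; origin under its centre; fixed. It stands either between the robot and the mill (the batch to run) or beyond the mill at the back of the bench (for later)
- rack_large: the same for the large jars: rails 20 mm high at own x +/-27 to 30 mm, jar axes 37 mm above the bench, end walls 22 mm high; stands in the other of those two places
- small1: small amber glass jar with white screw cap, lying on its side in rack_small, 48 mm diameter, 55 mm long, about 100 g; origin at its middle on its axis, own y along the axis towards the cap; it may roll. May be absent
- small2: small amber glass jar with white screw cap, lying on its side in rack_small, 48 mm diameter, 55 mm long, about 100 g; origin at its middle on its axis, own y along the axis towards the cap; it may roll. May be absent
- small3: small amber glass jar with white screw cap, lying on its side in rack_small, 48 mm diameter, 55 mm long, about 100 g; origin at its middle on its axis, own y along the axis towards the cap; it may roll. May be absent
- small4: small amber glass jar with white screw cap, lying on its side in rack_small, 48 mm diameter, 55 mm long, about 100 g; origin at its middle on its axis, own y along the axis towards the cap; it may roll. May be absent
- large1: large amber glass jar with white screw cap, lying on its side in rack_large, 64 mm diameter, 62 mm long, about 200 g; origin at its middle on its axis, own y along the axis towards the cap; it may roll. May be absent
- large2: large amber glass jar with white screw cap, lying on its side in rack_large, 64 mm diameter, 62 mm long, about 200 g; origin at its middle on its axis, own y along the axis towards the cap; it may roll. May be absent
- large3: large amber glass jar with white screw cap, lying on its side in rack_large, 64 mm diameter, 62 mm long, about 200 g; origin at its middle on its axis, own y along the axis towards the cap; it may roll. May be absent
- large4: large amber glass jar with white screw cap, lying on its side in rack_large, 64 mm diameter, 62 mm long, about 200 g; origin at its middle on its axis, own y along the axis towards the cap; it may roll. May be absent
- flask: conical glass flask 84 mm wide, 118 mm high, standing; origin under its centre; not part of the job
- beaker: glass beaker 68 mm wide, 85 mm high, standing; origin under its centre; not part of the job
- vial1: clear glass vial with white cap, 28 mm diameter, 62 mm high, standing; origin under its centre; not part of the job
- vial2: clear glass vial with white cap, 28 mm diameter, 62 mm high, standing; origin under its centre; not part of the job
Things that resemble listed ones, but are neither listed nor needed, are in the scene too. Leave any green look-alike of the small2 alone. Leave any yellow look-alike of the small4 alone.

How it is judged:
On the way, in this order (a step that is already met when the one before it is completed fails the run):
1. the idler sits fully home in the slot pair for the front batch (((world x of rack_small below 0.6 m and x of idler_end_a in the frame of mill between -0.014 and -0.008 m and z of idler_end_a in the frame of mill between 0.048 and 0.052 m and x of idler_end_b in the frame of mill between -0.014 and -0.008 m and z of idler_end_b in the frame of mill between 0.048 and 0.052 m) or (world x of rack_large below 0.6 m and x of idler_end_a in the frame of mill between -0.034 and -0.028 m and z of idler_end_a in the frame of mill between 0.048 and 0.052 m and x of idler_end_b in the frame of mill between -0.034 and -0.028 m and z of idler_end_b in the frame of mill between 0.048 and 0.052 m))), for 0.3 s.
2. every jar of the front batch lies on the rollers (((world x of rack_small below 0.6 m and x of idler_end_a in the frame of mill between -0.014 and -0.008 m and z of idler_end_a in the frame of mill between 0.048 and 0.052 m and x of idler_end_b in the frame of mill between -0.014 and -0.008 m and z of idler_end_b in the frame of mill between 0.048 and 0.052 m and (x of small1 in the frame of mill between 0.006 and 0.018 m and z of small1 in the frame of mill between 0.0658 and 0.0758 m and y of small1 in the frame of mill between -0.125 and 0.125 m and angle between the y axis of small1 and the y axis of mill, either way round below 0.1 rad and linear speed of small1 below 0.05 m/s) and (x of small2 in the frame of mill between 0.006 and 0.018 m and z of small2 in the frame of mill between 0.0658 and 0.0758 m and y of small2 in the frame of mill between -0.125 and 0.125 m and angle between the y axis of small2 and the y axis of mill, either way round below 0.1 rad and linear speed of small2 below 0.05 m/s) and (x of small3 in the frame of mill between 0.006 and 0.018 m and z of small3 in the frame of mill between 0.0658 and 0.0758 m and y of small3 in the frame of mill between -0.125 and 0.125 m and angle between the y axis of small3 and the y axis of mill, either way round below 0.1 rad and linear speed of small3 below 0.05 m/s) and (x of small4 in the frame of mill between 0.006 and 0.018 m and z of small4 in the frame of mill between 0.0658 and 0.0758 m and y of small4 in the frame of mill between -0.125 and 0.125 m and angle between the y axis of small4 and the y axis of mill, either way round below 0.1 rad and linear speed of small4 below 0.05 m/s)) or (world x of rack_large below 0.6 m and x of idler_end_a in the frame of mill between -0.034 and -0.028 m and z of idler_end_a in the frame of mill between 0.048 and 0.052 m and x of idler_end_b in the frame of mill between -0.034 and -0.028 m and z of idler_end_b in the frame of mill between 0.048 and 0.052 m and (x of large1 in the frame of mill between -0.004 and 0.008 m and z of large1 in the frame of mill between 0.0658 and 0.0758 m and y of large1 in the frame of mill between -0.125 and 0.125 m and angle between the y axis of large1 and the y axis of mill, either way round below 0.1 rad and linear speed of large1 below 0.05 m/s) and (x of large2 in the frame of mill between -0.004 and 0.008 m and z of large2 in the frame of mill between 0.0658 and 0.0758 m and y of large2 in the frame of mill between -0.125 and 0.125 m and angle between the y axis of large2 and the y axis of mill, either way round below 0.1 rad and linear speed of large2 below 0.05 m/s) and (x of large3 in the frame of mill between -0.004 and 0.008 m and z of large3 in the frame of mill between 0.0658 and 0.0758 m and y of large3 in the frame of mill between -0.125 and 0.125 m and angle between the y axis of large3 and the y axis of mill, either way round below 0.1 rad and linear speed of large3 below 0.05 m/s) and (x of large4 in the frame of mill between -0.004 and 0.008 m and z of large4 in the frame of mill between 0.0658 and 0.0758 m and y of large4 in the frame of mill between -0.125 and 0.125 m and angle between the y axis of large4 and the y axis of mill, either way round below 0.1 rad and linear speed of large4 below 0.05 m/s)))), for 0.3 s.
3. the start knob has clicked over to on (value of joint start_knob above 1.15 rad), for 0.2 s.
At the end, for the whole second after the job is handed in: Idler home in the pair for the front batch: both ends within 3 mm across, 2 mm of depth. Every jar of that batch at rest on both rollers: within 0.1 rad of their line, 6 mm of the lane, 5 mm of its resting height, 125 mm of the bed's middle. Knob beyond 1.15 rad (((world x of rack_small below 0.6 m and x of idler_end_a in the frame of mill between -0.014 and -0.008 m and z of idler_end_a in the frame of mill between 0.048 and 0.052 m and x of idler_end_b in the frame of mill between -0.014 and -0.008 m and z of idler_end_b in the frame of mill between 0.048 and 0.052 m and (x of small1 in the frame of mill between 0.006 and 0.018 m and z of small1 in the frame of mill between 0.0658 and 0.0758 m and y of small1 in the frame of mill between -0.125 and 0.125 m and angle between the y axis of small1 and the y axis of mill, either way round below 0.1 rad and linear speed of small1 below 0.05 m/s) and (x of small2 in the frame of mill between 0.006 and 0.018 m and z of small2 in the frame of mill between 0.0658 and 0.0758 m and y of small2 in the frame of mill between -0.125 and 0.125 m and angle between the y axis of small2 and the y axis of mill, either way round below 0.1 rad and linear speed of small2 below 0.05 m/s) and (x of small3 in the frame of mill between 0.006 and 0.018 m and z of small3 in the frame of mill between 0.0658 and 0.0758 m and y of small3 in the frame of mill between -0.125 and 0.125 m and angle between the y axis of small3 and the y axis of mill, either way round below 0.1 rad and linear speed of small3 below 0.05 m/s) and (x of small4 in the frame of mill between 0.006 and 0.018 m and z of small4 in the frame of mill between 0.0658 and 0.0758 m and y of small4 in the frame of mill between -0.125 and 0.125 m and angle between the y axis of small4 and the y axis of mill, either way round below 0.1 rad and linear speed of small4 below 0.05 m/s)) or (world x of rack_large below 0.6 m and x of idler_end_a in the frame of mill between -0.034 and -0.028 m and z of idler_end_a in the frame of mill between 0.048 and 0.052 m and x of idler_end_b in the frame of mill between -0.034 and -0.028 m and z of idler_end_b in the frame of mill between 0.048 and 0.052 m and (x of large1 in the frame of mill between -0.004 and 0.008 m and z of large1 in the frame of mill between 0.0658 and 0.0758 m and y of large1 in the frame of mill between -0.125 and 0.125 m and angle between the y axis of large1 and the y axis of mill, either way round below 0.1 rad and linear speed of large1 below 0.05 m/s) and (x of large2 in the frame of mill between -0.004 and 0.008 m and z of large2 in the frame of mill between 0.0658 and 0.0758 m and y of large2 in the frame of mill between -0.125 and 0.125 m and angle between the y axis of large2 and the y axis of mill, either way round below 0.1 rad and linear speed of large2 below 0.05 m/s) and (x of large3 in the frame of mill between -0.004 and 0.008 m and z of large3 in the frame of mill between 0.0658 and 0.0758 m and y of large3 in the frame of mill between -0.125 and 0.125 m and angle between the y axis of large3 and the y axis of mill, either way round below 0.1 rad and linear speed of large3 below 0.05 m/s) and (x of large4 in the frame of mill between -0.004 and 0.008 m and z of large4 in the frame of mill between 0.0658 and 0.0758 m and y of large4 in the frame of mill between -0.125 and 0.125 m and angle between the y axis of large4 and the y axis of mill, either way round below 0.1 rad and linear speed of large4 below 0.05 m/s))) and value of joint start_knob above 1.15 rad and linear speed of idler below 0.05 m/s); the robot touches nothing.
It fails at once if a jar of the batch for later is lifted ((world x of rack_small above 0.6 m and height (world z) of any of small1, small2, small3, small4 above 0.1 m) or (world x of rack_large above 0.6 m and height (world z) of any of large1, large2, large3, large4 above 0.1 m)).
It fails at once if the idler is dropped into the slots (linear speed of idler above 0.6 m/s and z of idler in the frame of mill below 0.068 m and horizontal distance between idler and mill below 0.09 m).
It fails at once if other glassware is knocked over or shifted more than 3 cm (distance of any of flask, beaker, vial1, vial2 from where it was at the start of the episode above 0.03 m or angle between any of flask, beaker, vial1, vial2's own z axis and vertical above 0.6 rad).
Of small1, small2, small3, small4 only 3 to 4 are there at a start; the rules pass over those that are not, and their reading is None.
Of large1, large2, large3, large4 only 3 to 4 are there at a start; the rules pass over those that are not, and their reading is None.
At some moment in a run one of small1, small2, small3, small4, large1, large2, large3, large4 may be knocked a few centimetres aside while the robot is not near it.
It also fails if it takes over 200 s, if anything falls off the work surface, if the arm or the gripper's body presses on something with over 40 N, if the wrist force passes 120 N, or if a joint passes its speed limit or range.

ROBOT

A 6-joint arm with a two-finger parallel gripper is mounted at the origin on the work surface. World frame = base frame: x ahead of the robot, y to its left, z up, the work surface at z = 0. Lengths are in m, angles in rad, forces in N, time in s.
With the tool pointing down it reaches from about 0.275 to 0.875 m from the base axis. Payload 12.5 kg.
Tool frame: the origin (TCP) lies at the very end of the fingers, on their centre line; the grasp point (between the pads) lies 19 mm behind it; z points along the fingers, y is the line along which they close (so a half turn about z gives the same grasp; the last joint's range is limited). The gripper opens to 85 mm and grips with 20 to 120 N. Pads are 22 mm wide; open, the fingers measure 114 mm over their backs; the gripper's body (76 mm by 85 mm) begins 54 mm behind the grasp point. The pads swing forward as they close: fully open they stand 13 mm farther back than shut.
Start: joints at [1.253, 0.351, 1.652, -0, 1.139, -0.085], TCP at [0.127, 0.535, 0.231] pointing down, gripper open.
Joint ranges: [-2.75, 2.75], [-0.79, 2.1], [0.01, 2.65], [-1.57, 4.71], [0.07, 3.14], [-2.87, 2.87]. Speed limits (rad/s): [2.22, 2.22, 2.79, 3.14, 3.14, 3.14].

INTERFACE

Orientations are given as a unit quaternion [w, x, y, z].
In Python, from cell import observe, viewer, job gives the robot as it stands.
- The arm moves only by the shell command python3 -m handwheel 'ROWS' [OPENING] [FORCE]. ROWS is JSON, a list of rows, each a list of 4 numbers: the shift along the world's x, y, z in mm, then the turn about the world's z in rad. A call has 1 to 5 rows; each row shifts and turns the commanded pose from where the row before left it; what a row does not reach is not made up. A row lasts 1/8 s, in which the tool goes at most 62.5 mm and 10.7 degrees, less where a joint would pass 70% of its speed; a pose out of reach is approached as far as the arm can. A call with a gripper value outside its range is refused whole. OPENING is the closure, from -1 (fully open) to 1 (shut), set as the call begins (- or left out, the last holds). The fingers move at their own pace and stop on an object; FORCE is the grip in N (left out, the last holds). Time passes only in rows, so rows that do not move let the fingers close. It gives the time, the measured TCP pose, the force, the opening and the grip force at its end, in the units of the state.
- observe(): the state, without advancing time (a new reading comes with each control period).
- viewer.get_image(name): name is "scene" or "top" or "wrist"; returns the picture (384x512x3 uint8, red, green, blue); there is no depth.
- viewer.camera_info(name): a dict with "mtx" (3x3 intrinsics, pixels), "camera_from_world" (4x4, takes a point from world to camera coordinates). Camera axes: x right, y down, z forward; pixel columns grow to the right and rows downward; lengths in m; the calibration is good to about 2 mm. The wrist camera is an equidistant fisheye: a pixel r from the principal point sees the ray r / f radians off the axis. A picture is of the moment at which its call begins: read the wrist's pose just before it. camera_info takes no time and is no camera call; for the wrist camera it gives the pose at the moment of the call.
- job.sign_off(): hands the job in; it is judged then, once.
The state is a dict: "t": time; "joints": joint angles; "dq": joint speeds; "joint_torque": joint torques, N m; "position": TCP position; "ee_rot": TCP orientation; "force": force on the tool from outside, world axes, zero at the start; "wrist_torque": the same for the moment, N m; "width": finger opening in m; "finger_force": force on a finger pad.
Only numpy, scipy, OpenCV 4.12 (cv2) and the standard library are available. Lean on these libraries where they do the work, as an engineer would, in place of code of your own. Each camera call takes 0.05 s, during which the arm holds its last target. There are 200 camera calls.

## Working session

There is one attempt and no reset: what is moved stays moved. The work goes in short steps, Python scripts to look and compute and a shell command to move; the robot and the scene stay as the last step left them, time stands still between calls to the robot, and variables do not carry over. Pictures are saved under pics/ and viewed, at most 14 in all, crops included, and the job is handed in when it is done.

```bash
mkdir -p pics; cat > h.py <<'E'
import numpy as np, cv2
from cell import observe, viewer, job
def snap(cam,name):
    i=viewer.camera_info(cam); im=viewer.get_image(cam)
    np.savez('pics/'+name+'.npz',im=im,mtx=i['mtx'],cfw=i['camera_from_world'])
    cv2.imwrite('pics/'+name+'.png',im[:,:,::-1]); return im
def load(name): return np.load('pics/'+name+'.npz')
def ray(d,u,v,fish=False):
    K=np.array(d['mtx']);T=np.array(d['cfw'])
    x=(u-K[0,2])/K[0,0];y=(v-K[1,2])/K[1,1]
    if fish:
        r=np.hypot(x,y); s=np.sin(r)/r if r>1e-9 else 1; c=np.array([x*s,y*s,np.cos(r)])
    else: c=np.array([x,y,1.])
    R=T[:3,:3]; return -R.T@T[:3,3], R.T@c
def onz(d,u,v,z,fish=False):
    o,r=ray(d,u,v,fish); return o+r*(z-o[2])/r[2]
def proj(d,p,fish=False):
    K=np.array(d['mtx']);T=np.array(d['cfw']); c=T[:3,:3]@np.array(p)+T[:3,3]
    if fish:
        h=np.hypot(c[0],c[1]); a=np.arctan2(h,c[2]); q=c[:2]/h*a
    else: q=c[:2]/c[2]
    return K[0,0]*q[0]+K[0,2],K[1,1]*q[1]+K[1,2]
E
python3 - <<'E'
from h import *
print(observe())
a=snap('top','t0');b=snap('scene','s0')
for n in('top','scene'):print(viewer.camera_info(n))
E
```

```text
{'t': 0.0, 'joints': array([ 1.25340221e+00,  3.51259957e-01,  1.65245409e+00, -1.86855379e-06,
        1.13912230e+00, -8.45933611e-02]), 'dq': array([-0.00065944, -0.00139404,  0.00031905, -0.00315501, -0.00092629,
        0.00022185]), 'joint_torque': array([-1.53105721e-03, -5.06102765e+01, -2.91408706e+01, -1.57655754e-04,
        4.52408378e-03,  2.73463496e-05]), 'position': array([0.12674881, 0.53483445, 0.23073404]), 'ee_rot': array([-1.23316101e-04,  1.16137294e-01,  9.93232975e-01, -6.09497016e-04]), 'force': array([ 0.07769431, -0.36211954,  0.05510606]), 'wrist_torque': array([-0.03085211,  0.00278479,  0.02998967]), 'finger_force': 0.0, 'width': 0.08520589890542632}
{'mtx': array([[382.32837388,   0.        , 256.61719705],
       [  0.        , 382.32837388, 198.18165286],
       [  0.        ,   0.        ,   1.        ]]), 'camera_from_world': array([[ 0.02181819, -0.99955095, -0.02053911, -0.00803161],
       [-0.99390602, -0.01946551, -0.10849845,  0.51971276],
       [ 0.10804992,  0.02278119, -0.99388442,  1.03681254],
       [ 0.        ,  0.        ,  0.        ,  1.        ]])}
{'mtx': array([[371.06621807,   0.        , 255.46759395],
       [  0.        , 371.06621807, 191.21799409],
       [  0.        ,   0.        ,   1.        ]]), 'camera_from_world': array([[ 0.73211176,  0.68112025,  0.00935835, -0.3791223 ],
       [ 0.47398121, -0.49950215, -0.72514785, -0.19825352],
       [-0.48923837,  0.53532495, -0.6885296 ,  1.44582129],
       [ 0.        ,  0.        ,  0.        ,  1.        ]])}
```

View pics/t0.png

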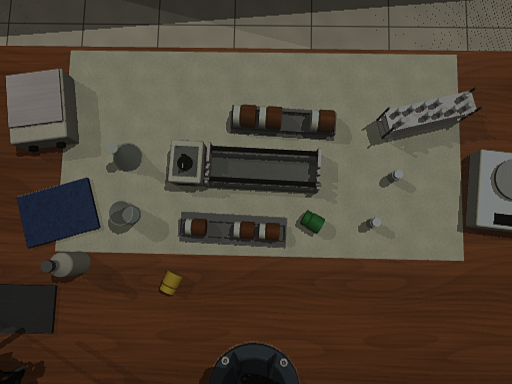

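View pics/s0.png

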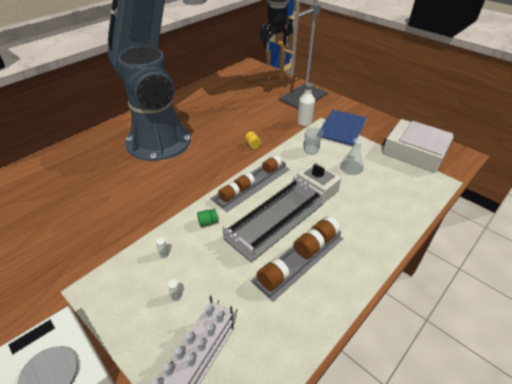

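The top view shows the front rack at (232,230) with three amber jars at about (195,228), (243,231) and (269,232). The mill is at (245,167), with its housing to the left at (187,163). The back rack has bigger jars at (245,118), (270,118) and (323,121). A green look-alike lies at (312,222) and a yellow one at (171,283); I'll leave both alone. Next is one enlarged crop to confirm.

```bash
python3 - <<'E'
from h import *
im=load('t0')['im'][95:260,155:345]
cv2.imwrite('pics/t0c.png',cv2.resize(im[:,:,::-1],None,fx=3.6,fy=3.6,interpolation=cv2.INTER_CUBIC))
E
```

```text
(no output)
```

View pics/t0c.png

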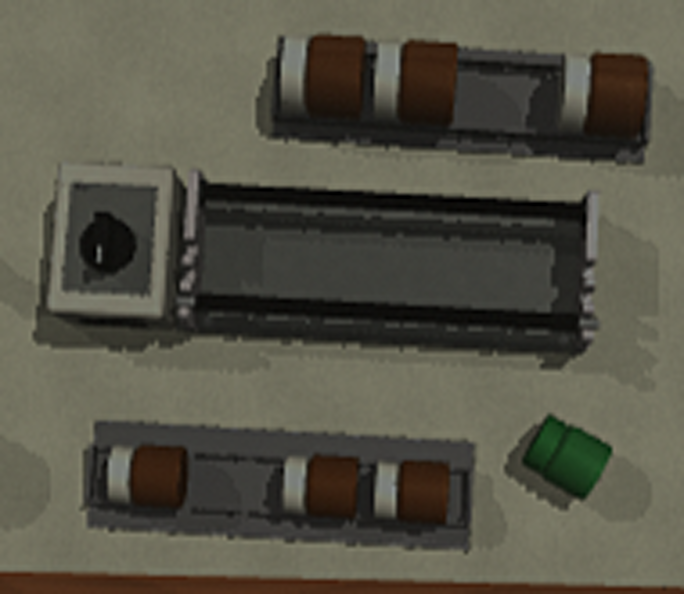

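The crop confirms the following:
- The front rack holds three small amber jars with white caps, at crop (147,475), (322,485) and (413,490).
- The green jar at (568,457) is the look-alike.
- The idler lies in the outer slots from (200,303) to (582,325).
- The drive roller is at the top, from (200,197) to (585,212).

Next I measure the rough mill pose.

```bash
python3 - <<'E'
from h import *
d=load('t0')
c=lambda x,y:(x/3.6+155-.36,y/3.6+95-.36)
P=lambda x,y,z:onz(d,*c(x,y),z)[:2].round(4)
print('idler ends',P(200,303,.05),P(582,325,.05))
print('drive ends',P(200,197,.05),P(585,212,.05))
print('plates top x-far',P(195,172,.063),P(593,193,.063))
print('housing',[P(*q,.068) for q in((62,165),(182,168),(50,312),(165,320))])
print('knob',P(108,235,.09))
print('jars',[P(*q,.029) for q in((147,475),(322,485),(413,490))])
print('rack',[P(*q,.018) for q in((97,422),(474,442),(87,525),(468,550))])
E
```

```text
idler ends [0.5685 0.1311] [ 0.557  -0.1599]
drive ends [0.6511 0.134 ] [ 0.6444 -0.1618]
plates top x-far [0.6673 0.1365] [ 0.6561 -0.166 ]
housing [array([0.6698, 0.2374]), array([0.669 , 0.1458]), array([0.5567, 0.2413]), array([0.5523, 0.1543])]
knob [0.6118 0.1952]
jars [array([0.4372, 0.1704]), array([0.4324, 0.0354]), array([ 0.4301, -0.0344])]
rack [array([0.478 , 0.2132]), array([ 0.4685, -0.0811]), array([0.3979, 0.2175]), array([ 0.3853, -0.0776])]
```

```bash
R='python3 -m handwheel'
python3 -m handwheel '[[29,-37,0,-0.0915],[29,-37,0,-0.0915],[29,-37,0,-0.0915],[29,-37,0,-0.0915],[29,-37,0,-0.0915]]' -1 60
python3 -m handwheel '[[29,-37,0,-0.0915],[29,-37,0,-0.0915],[29,-37,0,-0.0915],[29,-37,0,-0.0915],[29,-37,0,-0.0915]]'
python3 -m handwheel '[[29,-37,0,-0.0915],[29,-37,0,-0.0915],[29,-37,0,-0.0915],[29,-37,0,-0.0915],[29,-37,0,-0.0915]]'
python3 -m handwheel '[[0,0,0,0],[0,0,0,0]]'
python3 - <<'E'
from h import *
snap('wrist','w1'); print(viewer.camera_info('wrist'))
E
```

```text
t: 0.72
position: [0.2725, 0.3488, 0.2312]
ee_rot: [-0.0, 0.34, 0.941, -0.0]
force: [1.1, -0.3, 0.0]
width: 0.0858
finger_force: 0.0
t: 1.35
position: [0.4175, 0.1638, 0.2312]
ee_rot: [-0.0, 0.544, 0.839, -0.0]
force: [0.4, 0.9, 0.2]
width: 0.0852
finger_force: 0.0
t: 1.98
position: [0.5625, -0.0212, 0.231]
ee_rot: [-0.0, 0.72, 0.694, -0.0]
force: [0.4, -0.1, 0.5]
width: 0.0853
finger_force: 0.0
t: 2.22
position: [0.5613, -0.0195, 0.2309]
ee_rot: [-0.001, 0.719, 0.695, -0.0]
force: [0.1, -0.3, -0.4]
width: 0.0851
finger_force: 0.0
{'mtx': array([[297.31863964,   0.        , 257.21695836],
       [  0.        , 297.31863964, 188.48324543],
       [  0.        ,   0.        ,   1.        ]]), 'camera_from_world': array([[ 9.99433600e-01, -3.36446605e-02, -7.18856714e-04,
        -5.62142331e-01],
       [-3.16167697e-02, -9.46081991e-01,  3.22380593e-01,
        -4.26120942e-02],
       [-1.15264830e-02, -3.22175269e-01, -9.46609865e-01,
         3.80485194e-01],
       [ 0.00000000e+00,  0.00000000e+00,  0.00000000e+00,
         1.00000000e+00]])}
```

View pics/w1.png

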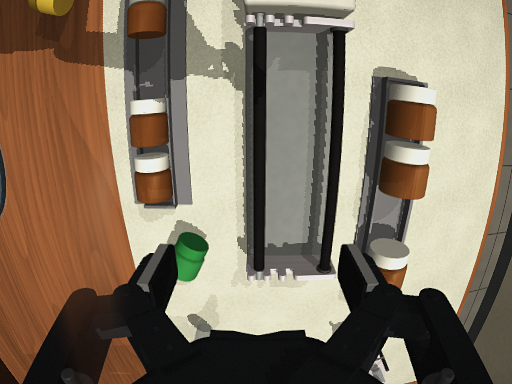

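The wrist view looks along +y. The idler runs from (260,27) to (259,270), the drive roller from (339,30) to (324,270), and the front jars are at (147,18), (149,122) and (153,178). I'll fit the roller axes now.

```bash
cat > mill.py <<'E'
from h import *
def rollers(name,c1=(252,270),c2=(318,350),rows=(45,255)):
    d=load(name); g=d['im'].max(2).astype(float); out=[]
    for a,b in(c1,c2):
        pts=[]
        for v in range(rows[0],rows[1],5):
            s=g[v,a:b]; k=np.where(s<38)[0]
            if len(k)>3:
                pts.append(onz(d,a+np.median(k),v,.05,True)[:2])
        p=np.array(pts)
        # x = m*y + c robust
        l=cv2.fitLine(p.astype(np.float32),cv2.DIST_HUBER,0,.001,.001).ravel()
        m=l[0]/l[1]; out.append((m,l[2]-m*l[3],len(p)))
    return out
if __name__=='__main__':
    import sys
    d=load('w1'); 
    for r in rollers('w1'): print('x=%.4f*y+%.4f'%r[:2],r[2],'theta',-np.arctan(r[0]))
    P=lambda u,v,z:onz(d,u,v,z,True)[:2].round(4)
    print('idler rubber ends',P(260,27,.05),P(259,270,.05),'drive ends',P(339,30,.05),P(324,270,.05))
    print('plates',P(300,22,.063),P(285,276,.063), 'cam',-np.array(d['cfw'])[:3,:3].T@np.array(d['cfw'])[:3,3])
E
python3 mill.py; python3 - <<'E'
from h import *
im=load('w1')['im']
a=cv2.resize(im[10:60,235:360],None,fx=6,fy=5.5,interpolation=cv2.INTER_CUBIC);b=cv2.resize(im[240:290,235:360],None,fx=6,fy=5.5,interpolation=cv2.INTER_CUBIC)
cv2.imwrite('pics/w1c.png',np.vstack([a,b])[:,:,::-1])
E
```

```text
x=0.0351*y+0.5643 42 theta -0.035072044
x=0.0350*y+0.6506 42 theta -0.03502496
idler rubber ends [0.5701 0.1334] [ 0.5594 -0.1592] drive ends [0.6558 0.1315] [ 0.6457 -0.1644]
plates [0.611  0.1359] [ 0.5923 -0.1612] cam [0.56502935 0.06298735 0.37329267]
```

View pics/w1c.png

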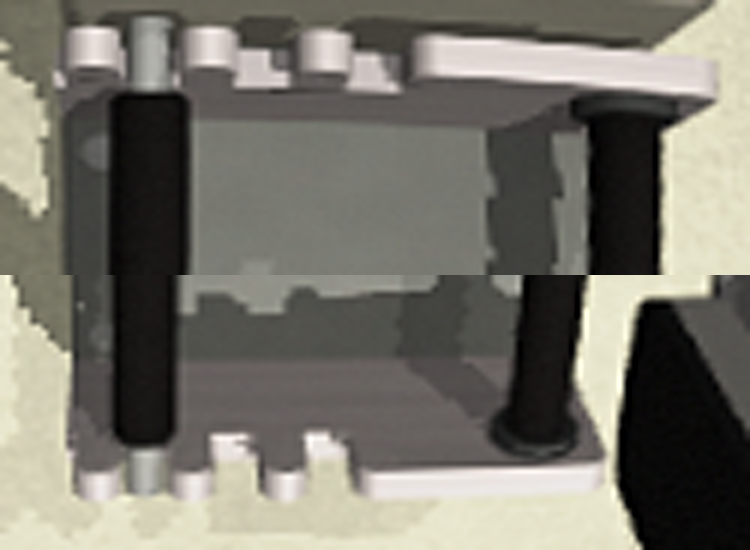

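The crop shows the idler seated in the outer slots, with the near and middle pairs to its right and the rubber ends at (260,26.7) and (260,271). The fitted roller spacing of 86.2 mm matches the spec, with yaw -0.035 and the idler middle at (0.5638,-0.0133). I'll go down and grip it.

```bash

python3 -m handwheel '[[2.5,6,-40,0],[0,0,-50,0],[0,0,-50,0],[0,0,-40,0],[0,0,-10,0]]'
python3 -m handwheel '[[0,0,-5,0],[0,0,0,0],[0,0,0,0]]'
python3 -m handwheel '[[0,0,0,0],[0,0,0,0],[0,0,0,0],[0,0,0,0],[0,0,0,0]]' 1 60
```

```text
t: 2.9
position: [0.5627, -0.0128, 0.0396]
ee_rot: [-0.001, 0.719, 0.695, -0.001]
force: [0.0, 0.5, 0.5]
width: 0.0857
finger_force: 0.0
t: 3.28
position: [0.565, -0.0139, 0.0376]
ee_rot: [0.001, 0.719, 0.695, 0.001]
force: [0.7, 0.3, 0.8]
width: 0.0855
finger_force: 0.0
t: 3.9
position: [0.5643, -0.0139, 0.0364]
ee_rot: [-0.0, 0.719, 0.695, -0.0]
force: [-1.2, 0.2, 2.5]
width: 0.0119
finger_force: 58.4
```

```bash

python3 -m handwheel '[[0,0,5,0],[0,0,10,0],[0,0,15,0],[0,0,5,0],[0,0,0,0]]'
python3 - <<'E'
from h import *
snap('wrist','w2'); s=observe();print(s['position'],s['width'],s['force'])
im=load('w2')['im']
cv2.imwrite('pics/w2c.png',cv2.resize(im[0:330,130:430],None,fx=1.8,fy=1.8)[:,:,::-1])
E
```

```text
t: 4.53
position: [0.5646, -0.0138, 0.0719]
ee_rot: [0.0, 0.719, 0.695, 0.0]
force: [0.4, -0.7, -1.5]
width: 0.0118
finger_force: 58.5
[ 0.5642923  -0.01384236  0.07135715] 0.011815693141533516 [-0.05099019  0.67286811 -2.96554843]
```

View pics/w2c.png

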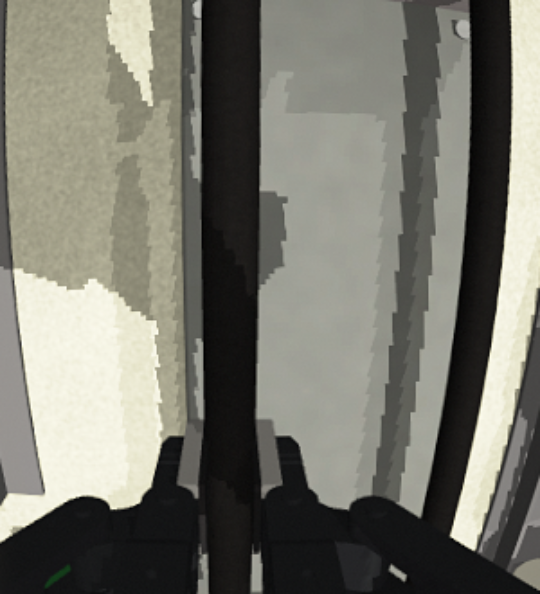

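The idler is held and lifted straight, running up from the pads at (232,470) in the crop. I'll shift it 40 mm along mill x to the near pair and lower it in steps.

```bash

python3 -m handwheel '[[10,-0.4,0,0],[15,-0.5,0,0],[15,-0.5,0,0],[0,0,0,0],[0,0,0,0]]'
python3 -m handwheel '[[0,0,-6,0],[0,0,-6,0],[0,0,0,0],[0,0,0,0]]'
python3 - <<'E'
from h import *
snap('top','t1');d=load('t1')
s=observe();print(s['position'],s['force'])
x0,y0=190,120
cv2.imwrite('pics/t1c.png',cv2.resize(d['im'][125:205,195:335],None,fx=5.5,fy=5.5,interpolation=cv2.INTER_CUBIC)[:,:,::-1])
E
```

```text
t: 5.2
position: [0.6039, -0.0152, 0.0709]
ee_rot: [-0.0, 0.719, 0.695, -0.0]
force: [-0.0, 0.4, -2.3]
width: 0.012
finger_force: 58.7
t: 5.7
position: [0.6043, -0.0152, 0.0593]
ee_rot: [-0.0, 0.719, 0.695, -0.0]
force: [0.8, 0.2, -2.8]
width: 0.0116
finger_force: 58.7
[ 0.60443461 -0.01525086  0.05941701] [-0.15639461  0.96787166 -2.49574253]
```

View pics/t1c.png

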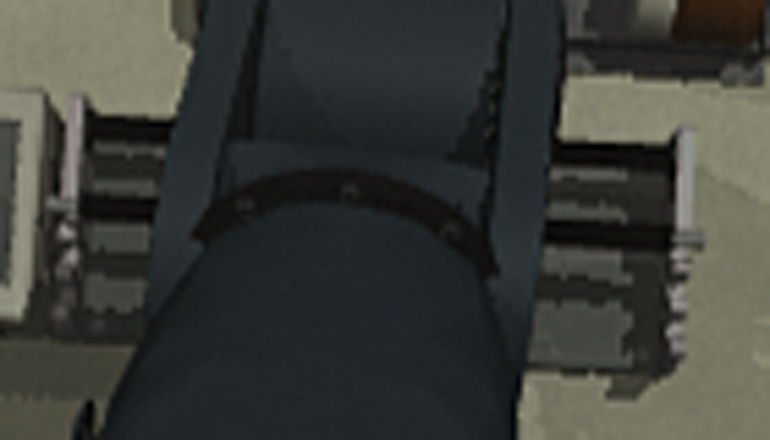

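Both stubs, at (60,205) and (690,241) in the crop, lie over the near pair. I'll lower it slowly.

```bash

python3 -m handwheel '[[0,0,-4,0],[0,0,-4,0],[0,0,-4,0],[0,0,-3,0],[0,0,0,0]]'
python3 -m handwheel '[[0,0,-3,0],[0,0,-2,0],[0,0,-1.5,0],[0,0,0,0],[0,0,0,0]]'
```

```text
t: 6.38
position: [0.6042, -0.0152, 0.044]
ee_rot: [-0.0, 0.719, 0.695, -0.0]
force: [-0.4, -0.4, -2.4]
width: 0.0118
finger_force: 58.7
t: 7.0
position: [0.6044, -0.0152, 0.0379]
ee_rot: [0.0, 0.719, 0.695, 0.0]
force: [0.3, 0.3, -3.1]
width: 0.0117
finger_force: 58.7
```

```bash

python3 -m handwheel '[[0,0,-1,0],[0,0,-0.5,0],[0,0,-0.5,0],[0,0,0,0]]'
python3 -m handwheel '[[0,0,0,0],[0,0,0,0],[0,0,0,0],[0,0,0,0]]' 0.4
```

```text
t: 7.5
position: [0.6044, -0.0152, 0.0364]
ee_rot: [0.0, 0.719, 0.695, 0.0]
force: [-3.1, -0.3, 4.5]
width: 0.0117
finger_force: 59.4
t: 8.0
position: [0.6044, -0.0153, 0.0357]
ee_rot: [0.0, 0.719, 0.695, 0.0]
force: [0.9, -0.1, 0.4]
width: 0.0258
finger_force: 0.0
```

```bash

python3 -m handwheel '[[0,0,20,0],[0,0,40,0],[0,0,50,0],[0,0,50,0],[-20,0,40,0]]'
python3 -m handwheel '[[-40,10,0,0],[-40,10,0,0],[0,0,0,0],[0,0,0,0]]' -1 30
python3 - <<'E'
from h import *
im=snap('wrist','w3'); s=observe();print(s['position'])
cv2.imwrite('pics/w3x.png',cv2.resize(im[0:300,90:460],None,fx=1.9,fy=1.9,interpolation=cv2.INTER_CUBIC)[:,:,::-1])
E
```

```text
t: 8.62
position: [0.5849, -0.0153, 0.2394]
ee_rot: [0.001, 0.719, 0.695, 0.001]
force: [0.2, -0.3, 0.3]
width: 0.0254
finger_force: 0.0
t: 9.12
position: [0.505, 0.0047, 0.237]
ee_rot: [0.001, 0.719, 0.695, 0.001]
force: [0.4, -0.7, -0.5]
width: 0.085
finger_force: 0.0
[0.50518604 0.00457481 0.23659021]
```

View pics/w3x.png

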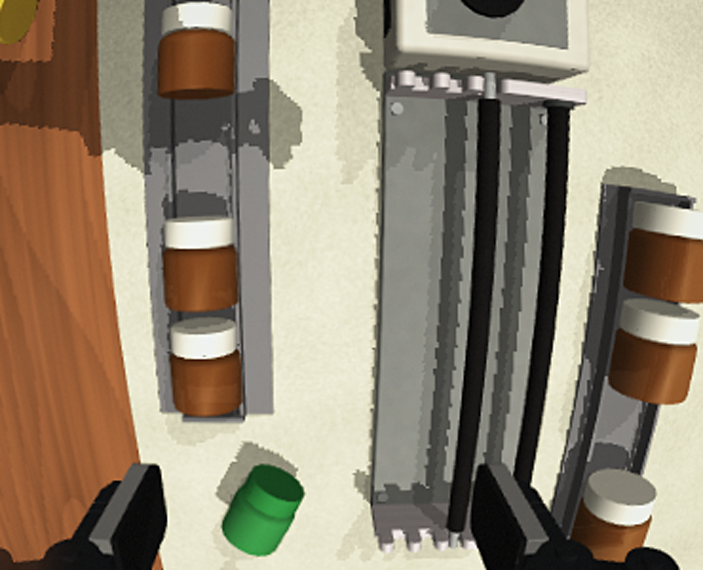

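The idler now sits in the near pair, with its axle in the slots at crop (490,85) and (455,540). The front jars are at (197,50), (200,263) and (206,368). I'll check the seating and compute jar positions.

```bash
cat > jars.py <<'E'
from h import *
from mill import rollers
import sys
def jars(name,fish=True):
    d=load(name); hsv=cv2.cvtColor(d['im'],cv2.COLOR_RGB2HSV)
    m=cv2.inRange(hsv,(3,120,50),(14,255,210)); m=cv2.morphologyEx(m,cv2.MORPH_OPEN,np.ones((3,3)))
    n,_,st,ce=cv2.connectedComponentsWithStats(m); out=[]
    for s,c in zip(st[1:],ce[1:]):
        if s[4]>150: out.append((c.round(1),s[4],onz(d,*c,.035,fish).round(4)[:2]))
    return out
if __name__=='__main__':
    d=load('w3'); f=lambda x,y,z:onz(d,x/1.9+90-.25,y/1.9-.25,z,True)[:2].round(4)
    for r in rollers('w3',(320,354),(361,392),(60,240)): print(r)
    print([f(*q,.029) for q in((197,50),(200.5,263),(206,368))])
    for j in jars('w3'): print(j)
    print('plates',f(545,97,.063),f(420,535,.063),'stub',f(490,99,.05),f(457,531,.05))
E
python3 jars.py
```

```text
(np.float32(0.036887392), np.float32(0.6057262), 36)
(np.float32(0.036407527), np.float32(0.6505533), 36)
[array([0.4377, 0.1701]), array([0.4326, 0.0344]), array([ 0.4299, -0.0362])]
(array([ 72.9, 164. ]), np.int32(43379), array([0.2545, 0.0141]))
(array([192.7,  33.8]), np.int32(1378), array([0.4377, 0.1593]))
(array([444.9, 140.8]), np.int32(1222), array([0.7602, 0.0288]))
(array([195. , 146.4]), np.int32(1233), array([0.4328, 0.0254]))
(array([434.9, 195.3]), np.int32(1135), array([ 0.7549, -0.0492]))
(array([198.5, 202.2]), np.int32(1073), array([ 0.4304, -0.0458]))
(array([498.1, 239.7]), np.int32(334), array([ 0.9228, -0.1397]))
(array([412.4, 283.6]), np.int32(541), array([ 0.7486, -0.2004]))
(array([173.7, 312.9]), np.int32(335), array([ 0.3654, -0.2338]))
(array([121. , 363.6]), np.int32(1534), array([ 0.2178, -0.393 ]))
plates [0.6412 0.1337] [ 0.5716 -0.1529] stub [0.6112 0.1318] [ 0.6018 -0.1616]
```

```bash

python3 -m handwheel '[[-38,-20,-30,0],[-37,-20,-40,0],[0,0,-50,0],[0,0,-50,0],[0,0,-35,0]]' -1 30
python3 -m handwheel '[[0,0,-16,0],[0,0,0,0],[0,0,0,0]]'
```

```text
t: 9.8
position: [0.4297, -0.0356, 0.0289]
ee_rot: [-0.0, 0.719, 0.695, -0.0]
force: [1.1, 1.1, 0.2]
width: 0.0856
finger_force: 0.0
t: 10.18
position: [0.4302, -0.0355, 0.0153]
ee_rot: [0.0, 0.719, 0.695, 0.0]
force: [-0.9, -0.3, -0.1]
width: 0.0857
finger_force: 0.0
```

```bash

python3 -m handwheel '[[0,0,0,0],[0,0,0,0],[0,0,0,0],[0,0,0,0],[0,0,0,0]]' 1 30
python3 -m handwheel '[[0,0,5,0],[0,0,20,0],[0,0,40,0],[0,0,50,0],[0,0,0,0]]'
```

```text
t: 10.8
position: [0.4287, -0.0351, 0.015]
ee_rot: [-0.001, 0.719, 0.695, -0.0]
force: [-4.5, -1.0, 6.5]
width: 0.0469
finger_force: 30.8
t: 11.42
position: [0.4314, -0.0356, 0.1329]
ee_rot: [0.003, 0.719, 0.695, 0.002]
force: [-0.1, -0.1, -1.4]
width: 0.047
finger_force: 31.4
```

```bash

python3 -m handwheel '[[40,-12,0,0],[50,-16,0,0],[50,-16,0,0],[40,-12,0,0],[14,-4,0,0]]'
python3 -m handwheel '[[0,0,0,0],[0,0,-30,0],[0,0,-25,0],[0,0,-8,0],[0,0,0,0]]'
```

```text
t: 12.05
position: [0.6247, -0.0958, 0.128]
ee_rot: [-0.0, 0.719, 0.695, -0.0]
force: [-0.4, -0.2, -1.6]
width: 0.0468
finger_force: 31.4
t: 12.68
position: [0.6229, -0.0951, 0.0667]
ee_rot: [-0.0, 0.719, 0.695, -0.0]
force: [0.1, 0.0, -0.9]
width: 0.0469
finger_force: 31.4
```

```bash

python3 -m handwheel '[[1,0,-4,0],[0,0,-3,0],[0,0,-1.5,0],[0,0,0,0],[0,0,0,0]]'
```

```text
t: 13.3
position: [0.6243, -0.0952, 0.0584]
ee_rot: [-0.0, 0.719, 0.695, -0.0]
force: [-0.6, -0.7, -0.7]
width: 0.0473
finger_force: 31.5
```

```bash

python3 -m handwheel '[[0,0,-1,0],[0,0,0,0],[0,0,0,0]]'
python3 -m handwheel '[[0,0,-1,0],[0,0,0,0],[0,0,0,0]]'
```

```text
t: 13.68
position: [0.6244, -0.0953, 0.0582]
ee_rot: [0.0, 0.719, 0.695, 0.0]
force: [-4.0, 0.9, 8.5]
width: 0.047
finger_force: 32.3
t: 14.05
position: [0.6244, -0.0953, 0.058]
ee_rot: [0.0, 0.719, 0.695, 0.0]
force: [-8.4, 2.4, 17.3]
width: 0.0472
finger_force: 33.2
```

```bash

python3 -m handwheel '[[0,0,2,0],[0,0,0,0]]'
python3 -m handwheel '[[0,0,0,0],[0,0,0,0],[0,0,0,0],[0,0,0,0]]' -1
python3 -m handwheel '[[0,0,40,0],[0,0,50,0],[-20,0,50,0],[-60,12,40,0],[-60,12,0,0]]'
python3 -m handwheel '[[-20,12,0,0],[0,0,0,0],[0,0,0,0]]'
python3 - <<'E'
from h import *
im=snap('wrist','w4'); print(observe()['position'])
cv2.imwrite('pics/w4x.png',cv2.resize(im[0:300,90:460],None,fx=1.9,fy=1.9,interpolation=cv2.INTER_CUBIC)[:,:,::-1])
E
```

```text
t: 14.3
position: [0.6245, -0.0953, 0.0584]
ee_rot: [0.0, 0.719, 0.695, 0.0]
force: [-1.0, 0.5, 2.7]
width: 0.047
finger_force: 31.8
t: 14.8
position: [0.6244, -0.0953, 0.0583]
ee_rot: [-0.0, 0.719, 0.695, 0.0]
force: [0.2, -0.3, -0.5]
width: 0.0854
finger_force: 0.0
t: 15.42
position: [0.4929, -0.0731, 0.2348]
ee_rot: [0.002, 0.719, 0.695, 0.001]
force: [-0.1, 0.1, 0.4]
width: 0.0853
finger_force: 0.0
t: 15.8
position: [0.474, -0.0613, 0.2327]
ee_rot: [0.0, 0.719, 0.695, 0.0]
force: [-0.3, -1.1, -0.1]
width: 0.0851
finger_force: 0.0
[ 0.47402359 -0.06136891  0.23245532]
```

View pics/w4x.png

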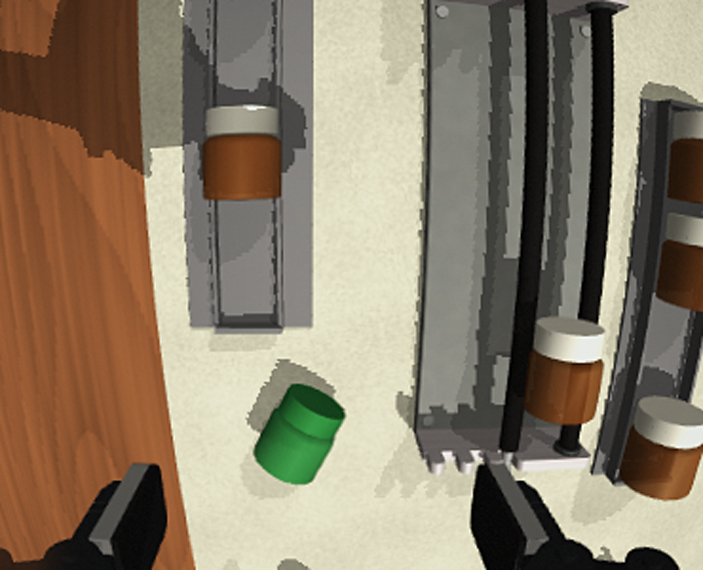

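The first jar lies straight on the rollers at crop (567,370). The next jar is still in the rack at (242,152), and the green look-alike is untouched at (300,430).

```bash
python3 - <<'E'
from h import *
d=load('w4'); f=lambda x,y,z:onz(d,x/1.9+90-.25,y/1.9-.25,z,True)[:2].round(4)
print(f(242,152,.029),f(567,370,.071))
E
```

```text
[0.4324 0.0364] [ 0.6265 -0.0952]
```

```bash

python3 -m handwheel '[[-20,48,-20,0],[-21.5,49,-20,0],[0,0,-50,0],[0,0,-60,0],[0,0,-40,0]]'
python3 -m handwheel '[[0,0,-17,0],[0,0,-10,0],[0,0,0,0],[0,0,0,0]]'
python3 -m handwheel '[[0,0,0,0],[0,0,0,0],[0,0,0,0],[0,0,0,0],[0,0,0,0]]' 1 30
python3 -m handwheel '[[0,0,5,0],[0,0,20,0],[0,0,40,0],[0,0,50,0],[0,0,0,0]]'
```

```text
t: 16.48
position: [0.4316, 0.036, 0.04]
ee_rot: [-0.001, 0.719, 0.695, -0.001]
force: [1.0, 0.1, 0.1]
width: 0.0852
finger_force: 0.0
t: 16.98
position: [0.4322, 0.036, 0.0161]
ee_rot: [0.0, 0.719, 0.695, 0.0]
force: [-0.7, 0.2, 1.0]
width: 0.0853
finger_force: 0.0
t: 17.6
position: [0.4313, 0.036, 0.0156]
ee_rot: [-0.0, 0.719, 0.695, -0.0]
force: [-3.6, -0.3, 6.4]
width: 0.0474
finger_force: 31.3
t: 18.23
position: [0.4335, 0.036, 0.1335]
ee_rot: [0.002, 0.719, 0.695, 0.002]
force: [-0.8, 0.8, -2.7]
width: 0.0468
finger_force: 31.5
```

```bash

python3 -m handwheel '[[40,-10,0,0],[50,-13,0,0],[50,-13,0,0],[40,-11,0,0],[13.5,-4,0,0]]'
python3 -m handwheel '[[0,0,0,0],[0,0,-30,0],[0,0,-25,0],[0,0,-10,0],[0,0,0,0]]'
python3 -m handwheel '[[0,0,-4,0],[0,0,-2,0],[0,0,0,0],[0,0,0,0]]'
```

```text
t: 18.85
position: [0.6263, -0.0156, 0.1286]
ee_rot: [-0.0, 0.719, 0.695, -0.0]
force: [-0.9, 0.0, -1.6]
width: 0.0469
finger_force: 31.5
t: 19.48
position: [0.6245, -0.0148, 0.0651]
ee_rot: [-0.0, 0.719, 0.695, -0.0]
force: [0.1, -1.2, -0.5]
width: 0.0469
finger_force: 31.5
t: 19.98
position: [0.6254, -0.015, 0.0599]
ee_rot: [0.0, 0.719, 0.695, 0.0]
force: [1.3, 0.6, 0.3]
width: 0.0468
finger_force: 31.5
```

```bash

python3 -m handwheel '[[0.5,0,-1,0],[0,0,0,0],[0,0,0,0]]'
python3 -m handwheel '[[0,0,0,0],[0,0,0,0],[0,0,0,0],[0,0,0,0]]' -1
python3 -m handwheel '[[0,0,40,0],[0,0,50,0],[-20,20,50,0],[-60,40,35,0],[-60,40,0,0]]'
python3 -m handwheel '[[-20,20,0,0],[0,0,0,0],[0,0,0,0]]'
python3 - <<'E'
from h import *
im=snap('wrist','w5'); print(observe()['position'])
cv2.imwrite('pics/w5x.png',cv2.resize(im[0:300,90:460],None,fx=1.9,fy=1.9,interpolation=cv2.INTER_CUBIC)[:,:,::-1])
E
```

```text
t: 20.35
position: [0.6262, -0.0151, 0.0589]
ee_rot: [0.001, 0.719, 0.695, 0.0]
force: [3.7, 0.2, 5.2]
width: 0.0469
finger_force: 32.0
t: 20.85
position: [0.6254, -0.015, 0.0583]
ee_rot: [-0.0, 0.719, 0.695, -0.0]
force: [-0.4, 0.3, -0.3]
width: 0.0856
finger_force: 0.0
t: 21.48
position: [0.5064, 0.0715, 0.2278]
ee_rot: [0.001, 0.719, 0.695, 0.002]
force: [0.0, 1.6, -0.3]
width: 0.0856
finger_force: 0.0
t: 21.85
position: [0.4874, 0.0906, 0.2259]
ee_rot: [0.0, 0.719, 0.695, 0.0]
force: [0.5, -0.8, -0.4]
width: 0.0853
finger_force: 0.0
[0.48743791 0.09034921 0.22572694]
```

View pics/w5x.png

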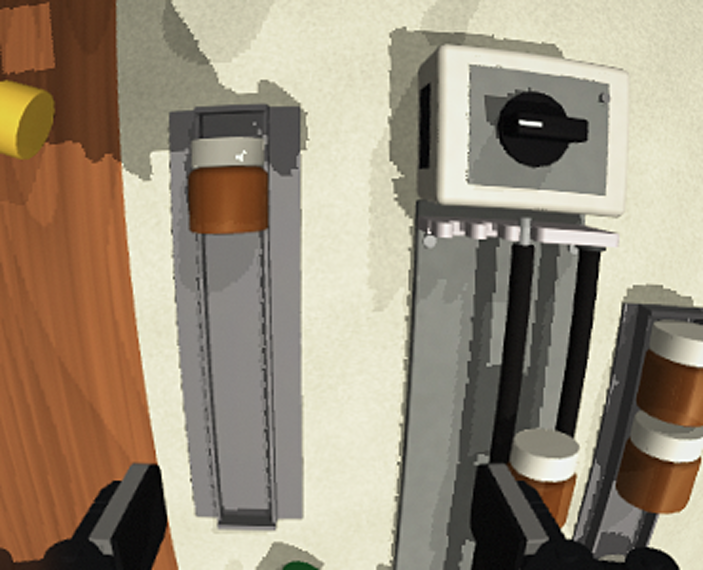

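The second jar is on the rollers at crop (544,470). The last one is in the rack at (229,186), and the knob is at (535,129) with its bar along mill x.

```bash
python3 - <<'E'
from h import *
d=load('w5'); f=lambda x,y,z:onz(d,x/1.9+90-.25,y/1.9-.25,z,True)[:2].round(4)
print(f(229,186,.029),f(543,470,.071),[f(*q,.092) for q in((533,129),(587,130),(500,125),(530,124))])
c,s=np.cos(-.035),np.sin(-.035); o=np.array([.6148,-.0151])
k=o+np.array([c*-.015-s*.211,s*-.015+c*.211]);print('knob',k)
for z in(.068,.092):
  q=proj(d,[*k,z],True);print((q[0]-90)*1.9,q[1]*1.9)
E
```

```text
[0.4377 0.168 ] [ 0.6292 -0.0088] [array([0.5994, 0.1965]), array([0.6304, 0.1983]), array([0.5817, 0.1975]), array([0.5978, 0.199 ])]
knob [0.60719268 0.19629567]
529.813752872224 132.32062414498168
546.5279852387783 129.93306387979212
```

```bash

python3 -m handwheel '[[-25,39,-20,0],[-25,39.5,-20,0],[0,0,-50,0],[0,0,-60,0],[0,0,-35,0]]'
python3 -m handwheel '[[0,0,-17,0],[0,0,-9,0],[0,0,0,0],[0,0,0,0]]'
python3 -m handwheel '[[0,0,0,0],[0,0,0,0],[0,0,0,0],[0,0,0,0],[0,0,0,0]]' 1 30
python3 -m handwheel '[[0,0,5,0],[0,0,20,0],[0,0,40,0],[0,0,50,0],[0,0,0,0]]'
```

```text
t: 22.52
position: [0.4364, 0.1687, 0.0381]
ee_rot: [-0.001, 0.719, 0.695, -0.001]
force: [0.6, -0.3, -0.4]
width: 0.0855
finger_force: 0.0
t: 23.02
position: [0.4374, 0.1694, 0.0154]
ee_rot: [0.0, 0.719, 0.695, 0.001]
force: [-0.3, -0.4, 0.0]
width: 0.0851
finger_force: 0.0
t: 23.65
position: [0.4363, 0.1694, 0.0149]
ee_rot: [-0.0, 0.719, 0.695, -0.0]
force: [-5.8, 1.3, 6.7]
width: 0.047
finger_force: 30.8
t: 24.28
position: [0.4388, 0.1699, 0.1331]
ee_rot: [0.002, 0.719, 0.695, 0.003]
force: [-0.6, -0.3, -1.8]
width: 0.0473
finger_force: 31.3
```

```bash

python3 -m handwheel '[[40,-22,0,0],[45,-24,0,0],[45,-24,0,0],[40,-22,0,0],[21.5,-12,0,0]]'
python3 -m handwheel '[[0,0,0,0],[0,0,-30,0],[0,0,-25,0],[0,0,-10,0],[0,0,0,0]]'
python3 -m handwheel '[[0,0,-3,0],[0,0,-2,0],[0,0,0,0],[0,0,0,0]]'
```

```text
t: 24.9
position: [0.6296, 0.064, 0.1284]
ee_rot: [-0.0, 0.72, 0.694, -0.0]
force: [-0.4, -0.4, -1.4]
width: 0.047
finger_force: 31.2
t: 25.52
position: [0.6277, 0.0657, 0.0644]
ee_rot: [-0.0, 0.719, 0.695, -0.0]
force: [-0.0, 0.1, -1.3]
width: 0.0475
finger_force: 31.3
t: 26.02
position: [0.6284, 0.0654, 0.06]
ee_rot: [0.0, 0.719, 0.695, 0.0]
force: [-0.5, -0.4, -0.3]
width: 0.0466
finger_force: 31.3
```

```bash

python3 -m handwheel '[[0.5,0,-1,0],[0,0,0,0],[0,0,0,0]]'
python3 -m handwheel '[[0,0,0,0],[0,0,0,0],[0,0,0,0],[0,0,0,0]]' -1
python3 -m handwheel '[[0,0,40,0],[0,0,50,0],[0,0,50,0],[-15,-45,35,0],[0,-55,0,0]]'
python3 -m handwheel '[[-10,-40,0,0],[0,0,0,0],[0,0,0,0]]'
python3 - <<'E'
from h import *
im=snap('wrist','w6'); print(observe()['position'])
cv2.imwrite('pics/w6x.png',cv2.resize(im[0:300,90:460],None,fx=1.9,fy=1.9,interpolation=cv2.INTER_CUBIC)[:,:,::-1])
E
```

```text
t: 26.4
position: [0.6288, 0.0654, 0.0588]
ee_rot: [0.0, 0.719, 0.695, 0.0]
force: [0.4, 0.2, -0.1]
width: 0.0471
finger_force: 31.3
t: 26.9
position: [0.6288, 0.0654, 0.0588]
ee_rot: [-0.0, 0.719, 0.695, -0.0]
force: [0.5, -0.3, 0.6]
width: 0.0854
finger_force: 0.0
t: 27.52
position: [0.6143, -0.0351, 0.2372]
ee_rot: [0.002, 0.719, 0.696, 0.002]
force: [1.1, -1.0, 0.1]
width: 0.0853
finger_force: 0.0
t: 27.9
position: [0.6038, -0.0742, 0.2338]
ee_rot: [-0.0, 0.719, 0.695, 0.0]
force: [-0.3, 0.2, -0.2]
width: 0.0854
finger_force: 0.0
[ 0.60393146 -0.07376669  0.23375321]
```

View pics/w6x.png

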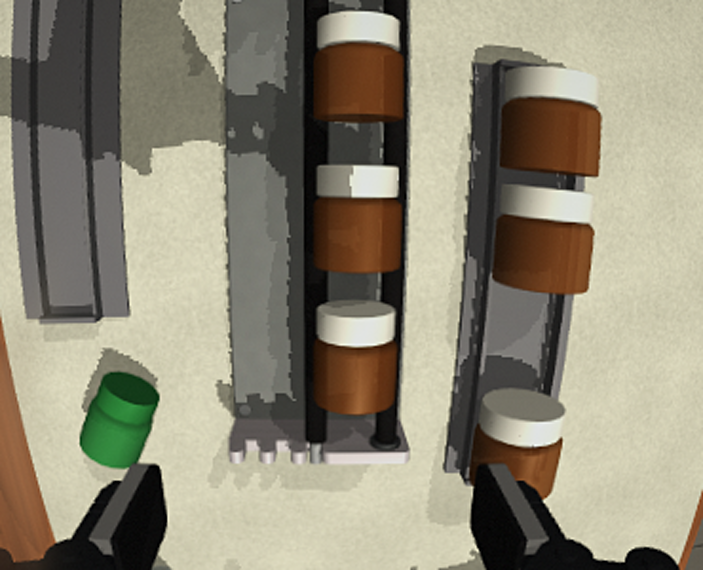

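All three jars lie on the rollers at crop (358,67), (357,218) and (355,357), and the front rack is empty. Next I go above the knob with a quarter turn.

```bash

python3 -m handwheel '[[0,30,0,0.157],[0,30,0,0.157],[0,30,0,0.157],[0,30,0,0.157],[0,30,0,0.157]]'
python3 -m handwheel '[[0,30,0,0.157],[0,30,0,0.157],[0,30,0,0.157],[3,30,-20,0.157],[0,0,-20,0.157]]'
python3 -m handwheel '[[0,0,0,0],[0,0,0,0],[0,0,0,0]]'
python3 - <<'E'
from h import *
im=snap('wrist','w7'); print(observe()['position'],observe()['joints'])
d=load('w7'); print([proj(d,[.607,.196,z],True) for z in (.068,.092)])
cv2.imwrite('pics/w7x.png',cv2.resize(im[150:350,150:370],None,fx=3,fy=3,interpolation=cv2.INTER_CUBIC)[:,:,::-1])
E
```

```text
t: 28.58
position: [0.6036, 0.0777, 0.2337]
ee_rot: [-0.0, 0.396, 0.918, 0.0]
force: [0.0, -0.0, 0.3]
width: 0.0854
finger_force: 0.0
t: 29.2
position: [0.6063, 0.1987, 0.1932]
ee_rot: [0.0, 0.013, 1.0, 0.0]
force: [1.0, 0.1, -0.2]
width: 0.0852
finger_force: 0.0
t: 29.58
position: [0.6072, 0.1954, 0.1948]
ee_rot: [0.001, 0.019, 1.0, 0.0]
force: [-0.2, -0.1, -0.4]
width: 0.0857
finger_force: 0.0
[0.60709572 0.19532352 0.19468314] [ 2.38305338e-01  5.44992962e-01  1.44617441e+00 -2.12962114e-05
  1.14910582e+00 -1.29552150e+00]
[(np.float64(258.3552357928171), np.float64(178.7348244072405)), (np.float64(258.4250442449901), np.float64(186.7814413937324))]
```

View pics/w7x.png

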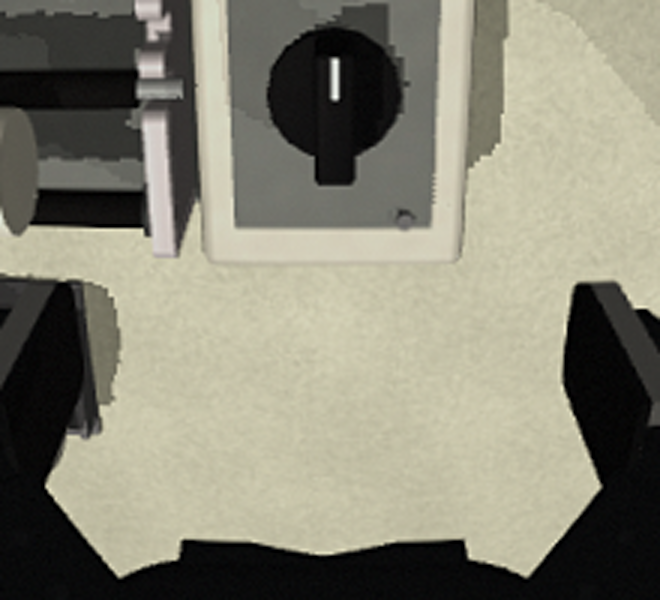

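Looking down on the knob, the bar is along mill x, centred at crop column 335 on a disc centred at (335,92). That puts the axis at about (0.607,0.198). I'll descend and close.

```bash

python3 -m handwheel '[[0,2.7,-40,0],[0,0,-40,0],[0,0,-25,0],[0,0,-10,0],[0,0,0,0]]' -1
python3 -m handwheel '[[0,0,0,0],[0,0,0,0],[0,0,0,0],[0,0,0,0],[0,0,0,0]]' 1 30
```

```text
t: 30.25
position: [0.607, 0.198, 0.0791]
ee_rot: [0.0, 0.018, 1.0, 0.0]
force: [0.5, -0.6, 0.7]
width: 0.0854
finger_force: 0.0
t: 30.88
position: [0.6069, 0.1987, 0.0792]
ee_rot: [0.0, 0.018, 1.0, 0.0]
force: [-1.6, 4.0, 3.3]
width: 0.0112
finger_force: 32.5
```

Gripped at 11 mm, on the bar. Now I turn it clockwise.

```bash

python3 -m handwheel '[[0,0,0,-0.12],[0,0,0,-0.14],[0,0,0,-0.14],[0,0,0,-0.14],[0,0,0,-0.14]]'
python3 -m handwheel '[[0,0,0,-0.14],[0,0,0,-0.14],[0,0,0,-0.14],[0,0,0,-0.14],[0,0,0,-0.14]]'
python3 -m handwheel '[[0,0,0,0],[0,0,0,0]]'
```

```text
t: 31.5
position: [0.6069, 0.1988, 0.0792]
ee_rot: [0.0, 0.352, 0.936, 0.001]
force: [-0.3, 5.7, 2.8]
width: 0.0112
finger_force: 32.5
t: 32.12
position: [0.6071, 0.199, 0.0792]
ee_rot: [-0.0, 0.652, 0.758, 0.001]
force: [0.2, 7.9, 1.2]
width: 0.011
finger_force: 32.3
t: 32.38
position: [0.6071, 0.199, 0.0792]
ee_rot: [-0.0, 0.65, 0.76, 0.001]
force: [-0.1, 6.2, 1.9]
width: 0.0112
finger_force: 32.3
```

```bash

python3 -m handwheel '[[0,0,0,0],[0,0,0,0],[0,0,0,0],[0,0,0,0]]' -1
python3 -m handwheel '[[0,0,30,0],[0,0,50,0],[0,0,50,0],[-50,0,30,0],[-55,0,0,0]]'
python3 -m handwheel '[[-55,0,0,0],[-55,0,0,0],[0,0,0,0],[0,0,0,0]]'
python3 - <<'E'
from h import *
snap('top','t2');snap('wrist','w8');d=load('t2');s=observe();print(s['position'],s['force'],s['width'])
a=cv2.resize(d['im'][95:260,155:345],None,fx=3.6,fy=3.6,interpolation=cv2.INTER_CUBIC)
cv2.imwrite('pics/t2c.png',a[:,:,::-1])
E
```

```text
t: 32.88
position: [0.6067, 0.1979, 0.0787]
ee_rot: [-0.0, 0.65, 0.76, -0.0]
force: [-0.3, -0.1, 0.6]
width: 0.0826
finger_force: 0.0
t: 33.5
position: [0.5016, 0.1982, 0.241]
ee_rot: [0.001, 0.65, 0.76, 0.002]
force: [0.5, 0.6, 0.4]
width: 0.0855
finger_force: 0.0
t: 34.0
position: [0.3925, 0.1982, 0.2393]
ee_rot: [0.0, 0.65, 0.76, 0.001]
force: [1.8, -0.3, -0.6]
width: 0.0852
finger_force: 0.0
[0.39278037 0.19811932 0.23884923] [-0.34450503  0.52154756 -0.6608178 ] 0.08539724464779064
```

View pics/t2c.png

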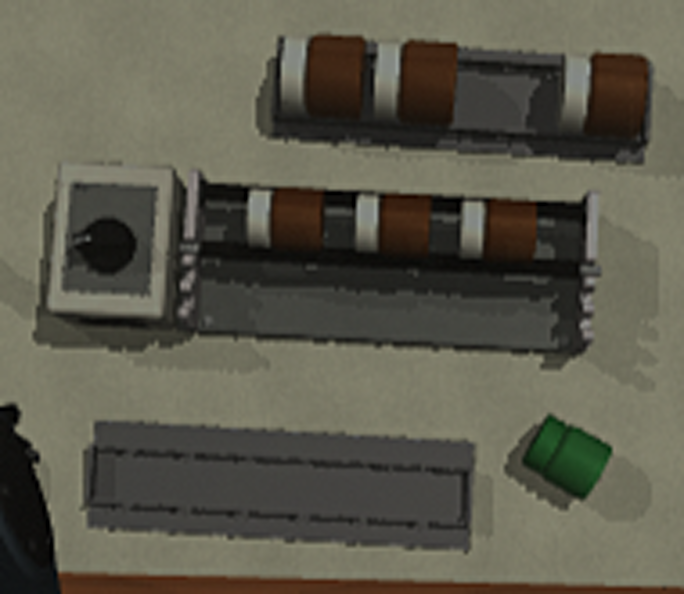

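The knob pointer at crop (82,240) has turned from down to left and stayed there. All three jars lie on the rollers at (287,220), (394,224) and (500,230), and the idler is in the near slots. The arm is clear and nothing else has moved.

```bash
python3 -c "
from cell import job
print(job.sign_off())"
```

```text
the job is handed in; nothing more can be done
None
```

The job is handed in: the idler is home in the near slot pair, all three small jars lie on the rollers, and the knob is switched on; the last picture confirmed this, but the judge's verdict was not shown.

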